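# Rack two drained slide carriers upright for drying

### The arm

A 6-joint arm with a two-finger parallel gripper is mounted at the origin on the work surface. World frame = base frame: x ahead of the robot, y to its left, z up, the work surface at z = 0. Lengths are in m, angles in rad, forces in N, time in s.
With the tool pointing down it reaches from about 0.425 to 0.95 m from the base axis. Payload 3.5 kg.
Tool frame: the origin (TCP) lies between the finger pads; the fingertips stand 19 mm ahead of it and the grasp point (between the pads) is the TCP; z points along the fingers, y is the line along which they close (so a half turn about z gives the same grasp; the last joint's range is limited). The gripper opens to 85 mm and grips with 20 to 120 N. Pads are 22 mm wide; open, the fingers measure 114 mm over their backs; the gripper's body (76 mm by 85 mm) begins 54 mm behind the grasp point. The pads swing forward as they close: fully open they stand 13 mm farther back than shut.
Start: joints at [1.044, 0.286, 1.577, -0, 1.279, -0.15], TCP at [0.248, 0.628, 0.25] pointing down, gripper open.
Joint ranges: [-2.77, 2.77], [-0.9, 2.22], [0.21, 2.48], [-1.53, 4.67], [0.24, 2.81], [-2.84, 2.84]. Speed limits (rad/s): [2.79, 2.79, 3.14, 3.14, 3.14, 3.14].

### API

Orientations are given as a unit quaternion [x, y, z, w].
In Python, from plant import monitor, eyes, ctrl gives the robot as it stands.
- The arm moves only by the shell command python3 -m handwheel 'ROWS' [FORCE]. ROWS is JSON, a list of rows, each a list of 7 numbers: the shift along the tool's x, y, z in units of 40 cm (1.0 is 40 cm), then the turn, a rotation vector about the tool's x, y, z in units of pi rad (1.0 is pi rad), then the opening, from -1 (shut) to 1 (fully open). A call has 1 to 12 rows; each row is the pose to reach, as a shift and turn from the pose commanded when the call began, along the tool's axes at that moment, turning the shorter way round; what a row does not reach only later rows make up. A row lasts 1/8 s, in which the tool goes at most 62.5 mm and 10.7 degrees, less where a joint would pass 70% of its speed; a pose out of reach is approached as far as the arm can. A call with a number of a shift or a turn outside -1 to 1 is refused whole. A call with a gripper value outside its range is refused whole. The fingers move at their own pace and stop on an object; FORCE is the grip in N (left out, the last holds). Time passes only in rows, so rows that repeat a pose let the fingers close. It gives the time, the measured TCP pose, the force, the opening and the grip force at its end, in the units of the state.
- monitor.get_state(): the state, without advancing time (a new reading comes with each control period).
- eyes.read_camera(name): name is "side" or "top"; returns the picture (480x640x3 uint8, red, green, blue); there is no depth.
- eyes.camera_params(name): a dict with "K" (3x3 intrinsics, pixels), "R" (3x3) and "t" (3): a world point X has camera coordinates R X + t. Camera axes: x right, y down, z forward; pixel columns grow to the right and rows downward; lengths in m; the calibration is good to about 2 mm. A picture is of the moment at which its call begins. camera_params takes no time and is no camera call.
- ctrl.sign_off(): hands the job in; it is judged then, once.
The state is a dict: "time": time; "qpos": joint angles; "dq": joint speeds; "joint_efforts": joint torques, N m; "eef_pos": TCP position; "tcp_rot": TCP orientation; "contact_force": force on the tool from outside, world axes, zero at the start; "wrist_torque": the same for the moment, N m; "opening": opening from 0.0 (shut) to 1.0 (fully open); "finger_force": force on a finger pad.
Only numpy, scipy, OpenCV 4.12 (cv2) and the standard library are available. Lean on these libraries where they do the work, as an engineer would, in place of code of your own. Each camera call takes 0.05 s, during which the arm holds its last target. There are 200 camera calls.

### The job

The two slide carriers on the draining stand have drained: stand each one upright in an empty slot of the drying rack, fully down between its wires, about centred across the rack, with its slides facing the same way as on the carriers already there. Set them down gently without dropping them, and leave the carriers in the rack, the bottle and the blue slide box where they are.

Things in the scene. Friction and masses are not known exactly. Their poses are not given: they have to be found in the camera images.
- tall_carrier: Tall narrow slide carrier to be racked, 100 mm wide, 165 mm high: aluminium plate 10 mm thick, about 0.26 kg, four glass slides with white ends flush in one side, back plain. Starts leaning on the stand, slides up, in either place. Origin: middle of the bottom edge, mid-thickness; z up the plate, y along its width, x straight out of the slide side.
- low_carrier: Low wide slide carrier to be racked, 150 mm wide, 110 mm high: aluminium plate 10 mm thick, about 0.26 kg, four glass slides with white ends flush in one side, back plain. Starts leaning on the stand, slides up, in either place. Origin: middle of the bottom edge, mid-thickness; z up the plate, y along its width, x straight out of the slide side.
- racked_tall: Another tall carrier, 100 x 165 mm: aluminium plate 10 mm thick, about 0.26 kg, four glass slides with white ends flush in one side, back plain. Already stands loose in a rack slot; leave alone. Origin: middle of the bottom edge, mid-thickness; z up the plate, y along its width, x straight out of the slide side.
- racked_low: Another low carrier, 150 x 110 mm: aluminium plate 10 mm thick, about 0.26 kg, four glass slides with white ends flush in one side, back plain. Already stands loose in a rack slot; leave alone. Origin: middle of the bottom edge, mid-thickness; z up the plate, y along its width, x straight out of the slide side.
- stand: Fixed steel draining stand on a white drip tray (185 x 215 mm). Holds two carriers one before the other, parallel, 40 mm between their mid-planes, both leaning 35 degrees from vertical, top towards the stand's -x, slides up and towards +x. Origin: on the bench, 50 mm to -x of the tray's centre; x away from the robot, y along the carriers' width, z up.
- place_a (a point): Stand's first place (nearer the robot): where the middle of the carrier's bottom edge rests, 35 mm above the bench, at x = 45 mm, y = 0 of the stand. A carrier leans on 8 mm rods under its back 10 and 55 mm up the plate; it is free on both sides above 60 mm up. Side struts stand 92 mm either side of the middle, up to 63 mm up the plate.
- place_b (a point): Stand's second place, made like the first: at x = 94 mm, y = 0, z = 35 mm of the stand. At both places a ledge lies under the bottom edge and a 6 mm rod along the slide side covers the lowest 6 mm: pull a carrier out along its own plane.
- rack: Fixed steel wire rack on a white drip tray (225 x 180 mm): five upright slots in a row along its x, 40 mm apart; two are taken at the start, which varies. The carriers in it have their slide side to the rack's +x. Origin: on the bench under the middle slot; x along the row, y along the slots (carriers' width), z up. Slots: see slot1.
- bottle: White plastic bottle standing between stand and rack, 62 mm diameter, 150 mm high, 0.4 kg, loose. Origin: centre of its underside, z up. Bystander.
- slide_box: Closed blue plastic slide box lying on the bench, 100 x 85 x 35 mm, loose. Origin: centre of its underside, z up. Bystander.
- tall_carrier_face (a point): Point on the slide side of the tall carrier that is to be racked: 5 mm along its x, 30 mm up from its bottom edge, mid-width.
- low_carrier_face (a point): Point on the slide side of the low carrier that is to be racked: 5 mm along its x, 30 mm up from its bottom edge, mid-width.
- slot1 (a point): Slot 1 of the rack, counted along the rack's +x: where the middle of a seated carrier's bottom edge belongs, 25 mm above the bench; axes as the rack's. Every slot: two hoops of 5 mm wire, 60 mm wide along y, 13 mm clear between, tops 57 mm above the seat, the upper 17 mm flaring out to 23 mm clear; a carrier stands on two rods 42 mm either side of the middle.
- slot2 (a point): Slot 2 of the rack, counted along the rack's +x: where the middle of a seated carrier's bottom edge belongs, 25 mm above the bench; axes as the rack's.
- slot3 (a point): Slot 3 of the rack, counted along the rack's +x: where the middle of a seated carrier's bottom edge belongs, 25 mm above the bench; axes as the rack's.
- slot4 (a point): Slot 4 of the rack, counted along the rack's +x: where the middle of a seated carrier's bottom edge belongs, 25 mm above the bench; axes as the rack's.
- slot5 (a point): Slot 5 of the rack, counted along the rack's +x: where the middle of a seated carrier's bottom edge belongs, 25 mm above the bench; axes as the rack's.
Mind the look-alikes: they are no part of the job. Leave any red or turquoise look-alike of the tall_carrier alone.

How it is judged:
By the outcome, as a careful person would: the job done as asked, in the order asked, and still so for the second after the job is handed in, with the robot touching nothing.
It also fails if it takes over 67 s, if anything falls off the work surface, if the arm or the gripper's body presses on something with over 40 N, if the wrist force passes 120 N, or if a joint passes its speed limit or range.

## Working session

There is one attempt and no reset: what is moved stays moved. The work goes in short steps, Python scripts to look and compute and a shell command to move; the robot and the scene stay as the last step left them, time stands still between calls to the robot, and variables do not carry over. Pictures are saved under pics/ and viewed, at most 10 in all, crops included, and the job is handed in when it is done.

```bash
mkdir -p pics; ls
python3 - <<'E'
from plant import monitor, eyes, ctrl
import cv2,numpy as np
for n in("side","top"):
    im=eyes.read_camera(n); cv2.imwrite(f"pics/{n}0.png",im[:,:,::-1]); p=eyes.camera_params(n)
    print(n,np.round(p["K"],1).tolist(),np.round(p["R"],4).tolist(),np.round(p["t"],4).tolist(), np.round(-np.array(p["R"]).T@p["t"],3))
print(monitor.get_state())
E
```

```text
pics
side [[445.2, 0.0, 315.6], [0.0, 445.2, 245.8], [0.0, 0.0, 1.0]] [[0.8931, -0.4499, -0.0067], [-0.3318, -0.6485, -0.6851], [0.3038, 0.614, -0.7285]] [-0.5613, 0.1495, 0.9354] [ 0.267 -0.73   0.78 ]
top [[584.0, 0.0, 315.5], [0.0, 584.0, 247.3], [0.0, 0.0, 1.0]] [[-0.0055, -1.0, 0.0061], [-0.9855, 0.0044, -0.1699], [0.1699, -0.007, -0.9854]] [-0.1231, 0.5393, 1.2743] [ 0.314 -0.117  1.348]
{'time': 0.1, 'qpos': array([ 1.04397498e+00,  2.87131582e-01,  1.57805493e+00,  1.52917181e-06,
        1.27860839e+00, -1.50012319e-01]), 'dq': array([ 0.00047555, -0.00207546, -0.00240158, -0.00064616,  0.00025954,
       -0.00047999]), 'joint_efforts': array([ 1.82528613e-03, -4.07291222e+01, -2.93700564e+01, -1.00761213e-04,
        3.37163343e-03, -8.09041069e-06]), 'eef_pos': array([0.24806254, 0.62715865, 0.24903594]), 'tcp_rot': array([ 1.87291987e-01,  9.82303670e-01, -1.03842815e-03, -3.66257597e-04]), 'contact_force': array([-0.27347696,  0.14181064,  0.08370677]), 'wrist_torque': array([ 0.00890264, -0.00499785,  0.03646181]), 'finger_force': 0.0, 'opening': 0.9974449513080949}
```

View pics/side0.png

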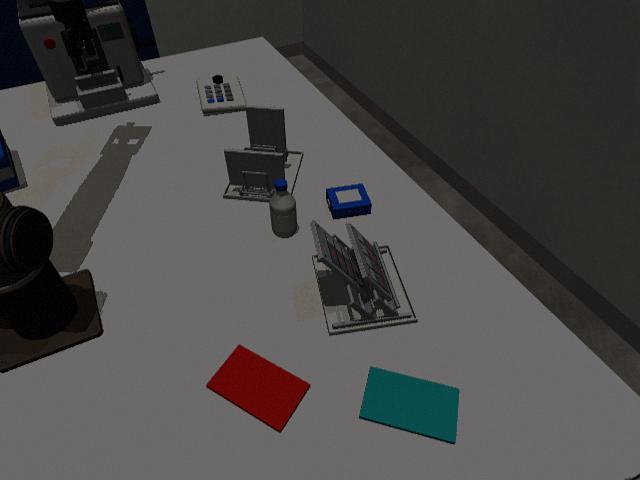

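View pics/top0.png

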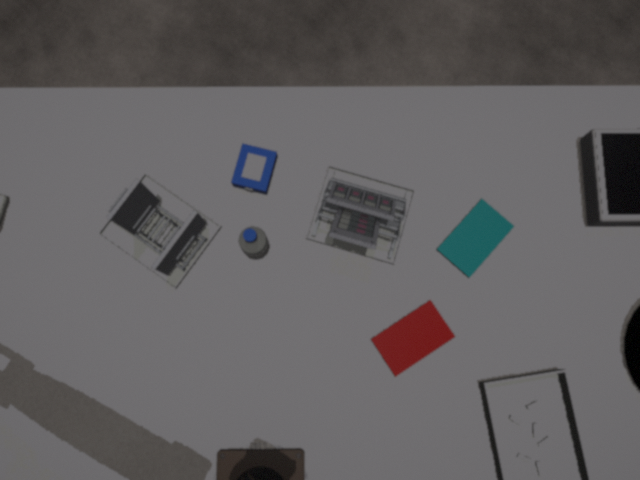

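The side view shows the rack with two carriers at about (262,160), the bottle at (284,212), the blue box at (348,200) and the stand with two leaning carriers at about (360,280). The red plate (258,387) and turquoise plate (410,403) lie flat. In the top view the rack is at (160,230), the stand at (360,215), the red plate at (413,338) and the turquoise one at (475,238).

Candidates in the top view are the stand plates at about (362,200) and (355,225), the racked plates at (135,205) and (183,243), and the red and turquoise plates. By the description I want the two on the stand. Next is one close crop of them.

Run:
```python
import cv2,numpy as np
t=cv2.imread("pics/top0.png");s=cv2.imread("pics/side0.png")
def c(im,x,y,w,h,W,H): 
    o=cv2.resize(im[y:y+h,x:x+w],(W,H),interpolation=cv2.INTER_CUBIC); return cv2.convertScaleAbs(255*(o/255.)**.6)
a=np.hstack([c(t,90,165,140,130,400,371)[:300],0*c(t,90,165,140,130,400,371)[:300]])
A=c(t,95,170,130,120,400,300*400//433) 
a=np.zeros((600,800,3),np.uint8)
# scale 3.2 (125 x 93) top-left origin given
for k,(im,x,y,w,h) in enumerate([(t,97,172,125,117),(t,300,163,120,105),(s,215,98,95,105),(s,305,215,115,120)]):
    f=min(400/w,300/h); o=c(im,x,y,w,h,int(w*f),int(h*f)); r,q=divmod(k,2); a[r*300:r*300+o.shape[0],q*400:q*400+o.shape[1]]=o
    print(k,f)
cv2.imwrite("pics/crop1.png",a)
```

```text
0 2.5641025641025643
1 2.857142857142857
2 2.857142857142857
3 2.5
```

View pics/crop1.png

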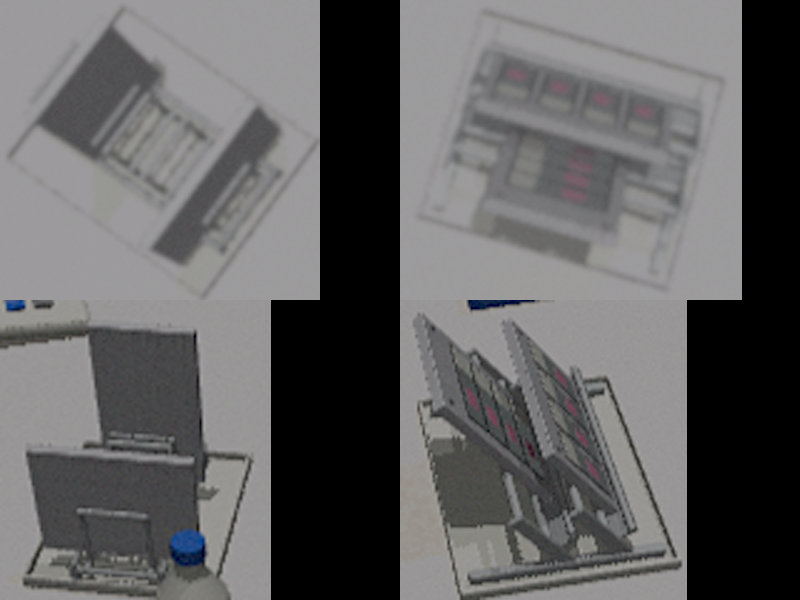

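The stand's front plate (crop centre about (560,190), top view (356,229)) is narrow, so it is the tall carrier in place a. The wide one behind it at (362,203) is the low carrier in place b. The racked carriers show plain backs towards the bottle, so rack +x points up-left in the top view. Next I'll take averaged, enlarged pictures of the stand for measuring.

```bash
cat > h.py <<'E'
import cv2,numpy as np
from plant import monitor,eyes,ctrl
def grab(n,k=6): return np.mean([eyes.read_camera(n)[:,:,::-1].astype(float) for _ in range(k)],0)
def cam(n):
    p=eyes.camera_params(n); return np.array(p["K"]),np.array(p["R"]),np.array(p["t"])
def proj(n,X):
    K,R,t=cam(n); c=(np.atleast_2d(X)@R.T+t)@K.T; return c[:,:2]/c[:,2:]
def tri(a,b):  # a: top pix, b: side pix
    P=[cam(n)[0]@np.c_[cam(n)[1],cam(n)[2]] for n in("top","side")]
    X=cv2.triangulatePoints(P[0],P[1],np.array(a,float).reshape(2,1),np.array(b,float).reshape(2,1)); return (X[:3]/X[3]).ravel()
def onz(n,uv,z):
    K,R,t=cam(n); d=R.T@np.linalg.inv(K)@[uv[0],uv[1],1]; C=-R.T@t; return C+d*(z-C[2])/d[2]
def line(g,p,q,mode='g',w=4,trim=.1):
    """fit line near segment p-q: mode 'd' darkest, 'g' strongest gradient, '+'/'-' rising/falling along normal (right of p->q in image, i.e. (-dy,dx))"""
    p,q=np.array(p,float),np.array(q,float); d=(q-p)/np.linalg.norm(q-p); n=np.array([-d[1],d[0]])
    s=np.arange(-w,w+.01,.25); pts=[]
    for u in np.linspace(trim,1-trim,40):
        c=p+u*(q-p); xy=(c+s[:,None]*n).astype(np.float32)
        v=cv2.remap(g.astype(np.float32),xy[:,0],xy[:,1],cv2.INTER_CUBIC).ravel()
        v=np.convolve(np.pad(v,4,'edge'),np.hanning(9)/4,'same')[4:-4]; gr=np.gradient(v)
        f={'d':-v,'g':abs(gr),'+':gr,'-':-gr}[mode]; pts.append(xy[np.argmax(f[4:-4])+4])
    pts=np.array(pts,np.float32); l=cv2.fitLine(pts,cv2.DIST_HUBER,0,.01,.01).ravel()
    r=abs((pts-l[2:])@np.array([-l[1],l[0]])); keep=r<max(.6,2*np.median(r))
    l=cv2.fitLine(pts[keep],cv2.DIST_L2,0,.01,.01).ravel(); return l,float(r[keep].std()),int(keep.sum())
def inter(a,b): return np.linalg.solve(np.c_[a[:2],-b[:2]],b[2:]-a[2:])[0]*a[:2]+a[2:]
def big(im,x,y,w,h,f,name):
    o=cv2.resize(im[y:y+h,x:x+w].astype(np.float32),None,fx=f,fy=f,interpolation=cv2.INTER_CUBIC).clip(0,255)
    cv2.imwrite(name,255*(o/255)**.6)
E
python3 - <<'E'
from h import *
for n in("top","side"): np.save(n+"0.npy",grab(n))
t=np.load("top0.npy");s=np.load("side0.npy")
big(t,302,160,114,108,5.5,"pics/st.png"); big(s,302,212,115,120,5,"pics/ss.png")
g=t.mean(2)
def box(c):
    c=np.array(c); L=[line(g,c[i],c[(i+1)%4],'d') for i in range(4)]
    print([(round(l[1],2),l[2]) for l in L]); return [inter(L[i-1][0],L[i][0]) for i in range(4)]
for nm,c in(("rack",[(145.8,174),(221,226.6),(175,287.8),(100.1,232.5)]),("stand",[(329.8,166.5),(412.7,191),(393.8,263.8),(306.3,238.3)])):
    P=box(c); print(nm,np.round(P,1).tolist())
    W=np.array([onz("top",p,0.004)[:2] for p in P]); print(np.round(W,4).tolist(),"sides",np.round([np.linalg.norm(W[i]-W[(i+1)%4]) for i in range(4)],4),"ctr",W.mean(0).round(4))
E
```

```text
[(0.11, 33), (0.06, 39), (0.12, 37), (0.32, 30)]
rack [[147.5, 176.1999969482422], [220.39999389648438, 226.8000030517578], [175.6999969482422, 287.5], [101.0999984741211, 234.60000610351562]]
[[0.7198, 0.2732], [0.5959, 0.0969], [0.4536, 0.1967], [0.5786, 0.3755]] sides [0.2154 0.1738 0.2181 0.1744] ctr [0.587  0.2356]
[(0.05, 40), (0.36, 33), (0.77, 40), (0.37, 30)]
stand [[333.0, 167.8000030517578], [408.6000061035156, 189.5], [393.3999938964844, 263.0], [309.20001220703125, 237.0]]
[[0.739, -0.1689], [0.6846, -0.3483], [0.5083, -0.3071], [0.5706, -0.1113]] sides [0.1874 0.1811 0.2054 0.178 ] ctr [ 0.6256 -0.2339][ WARN:0@8.666] global loadsave.cpp:1063 imwrite_ Unsupported depth image for selected encoder is fallbacked to CV_8U.
```

View pics/st.png

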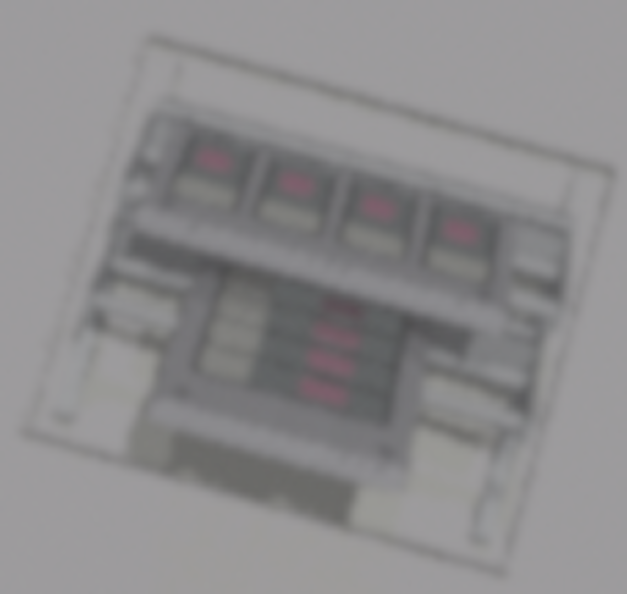

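View pics/ss.png

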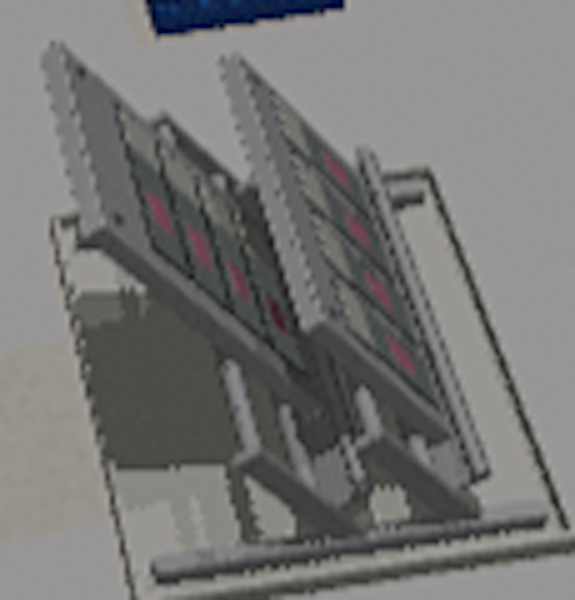

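Top view (5.5x): the tall carrier's top edge runs from about (155,408) to (407,476) and the low one's from (137,222) to (533,322). Side view (5x): the tall edge runs from (51,52) to (91,233) and the low edge from (230,60) to (314,327). Next I'll triangulate these and look at the rack with its fitted lines.

```bash
python3 - <<'E' 2>/dev/null
from h import *
t=np.load("top0.npy");s=np.load("side0.npy"); g=t.mean(2)
T=lambda x,y:((x+.5)/5.5-.5+302,(y+.5)/5.5-.5+160); S=lambda x,y:((x+.5)/5-.5+302,(y+.5)/5-.5+212)
for nm,a,b in(("tall",[(155,408),(407,476)],[(51,52),(91,233)]),("low",[(137,222),(533,322)],[(230,60),(314,327)])):
    E=[tri(T(*a[i]),S(*b[i])) for i in(0,1)]; d=E[0]-E[1]
    print(nm,np.round(E,4).tolist(),"len",np.linalg.norm(d).round(4),"yaw(x axis)deg",np.degrees(np.arctan2(-d[0],d[1])).round(2), "mid",((E[0]+E[1])/2).round(4))
    print(" reproj err",[ (proj("top",E[i])[0]-T(*a[i])).round(2).tolist() for i in(0,1)])
def box(c,w=2.5):
    c=np.array(c,float); L=[line(g,c[i],c[(i+1)%4],'d',w) for i in range(4)]
    print([(round(l[1],2),l[2]) for l in L]); return np.array([inter(L[i-1][0],L[i][0]) for i in range(4)])
R0=np.array([(125,5),(318,140),(200,297),(8,155)])/2.564+[96.7,171.7]
S0=np.array([T(147,38),T(613,170),T(505,573),T(25,433)])
o=t.copy()
res={}
for nm,c in(("rack",R0),("stand",S0)):
    P=box(c); res[nm]=P; W=np.array([onz("top",p,0.004)[:2] for p in P]); print(nm,np.round(P,2).tolist(),np.round(W,4).tolist(),"sides",np.round([np.linalg.norm(W[i]-W[(i+1)%4]) for i in range(4)],4),"ctr",W.mean(0).round(4))
a=np.zeros((600,800,3),np.float32)
A=cv2.resize(t[170:292,96:224].astype(np.float32),None,fx=4,fy=4,interpolation=cv2.INTER_CUBIC)
for p in res["rack"]: cv2.circle(A,tuple(int(v) for v in ((p-[96,170]+.5)*4-.5)),3,(0,255,0),1)
B=cv2.resize(s[98:208,218:308].astype(np.float32),None,fx=3.2,fy=3.2,interpolation=cv2.INTER_CUBIC)
a[:A.shape[0],:A.shape[1]]=A; a[:B.shape[0],512:512+B.shape[1]]=B
cv2.imwrite("pics/rk.png",255*(a.clip(0,255)/255)**.6)
E
```

```text
tall [[0.545, -0.1541, 0.1696], [0.5174, -0.2474, 0.1701]] len 0.0973 yaw(x axis)deg -16.46 mid [ 0.5312 -0.2008  0.1699]
 reproj err [[-0.08, 0.31], [-0.23, 0.92]]
low [[0.6295, -0.1495, 0.1235], [0.5832, -0.301, 0.1375]] len 0.159 yaw(x axis)deg -16.99 mid [ 0.6064 -0.2253  0.1305]
 reproj err [[0.06, -0.18], [-0.27, 0.89]]
[(0.12, 35), (0.05, 40), (0.11, 39), (0.08, 32)]
rack [[146.16000366210938, 175.22000122070312], [220.3800048828125, 226.8300018310547], [175.72999572753906, 287.5], [100.2300033569336, 233.99000549316406]] [[0.7222, 0.2765], [0.5959, 0.0971], [0.4535, 0.1968], [0.58, 0.3775]] sides [0.2194 0.1738 0.2206 0.1744] ctr [0.5879 0.237 ]
[(0.05, 40), (0.09, 30), (0.18, 29), (0.09, 40)]
stand [[328.45001220703125, 166.39999389648438], [413.07000732421875, 190.83999633789062], [392.5899963378906, 263.9800109863281], [307.1600036621094, 236.02000427246094]] [[0.7425, -0.158], [0.6813, -0.3587], [0.506, -0.305], [0.573, -0.1065]] sides [0.2098 0.1834 0.2095 0.1771] ctr [ 0.6257 -0.2321]
```

View pics/rk.png

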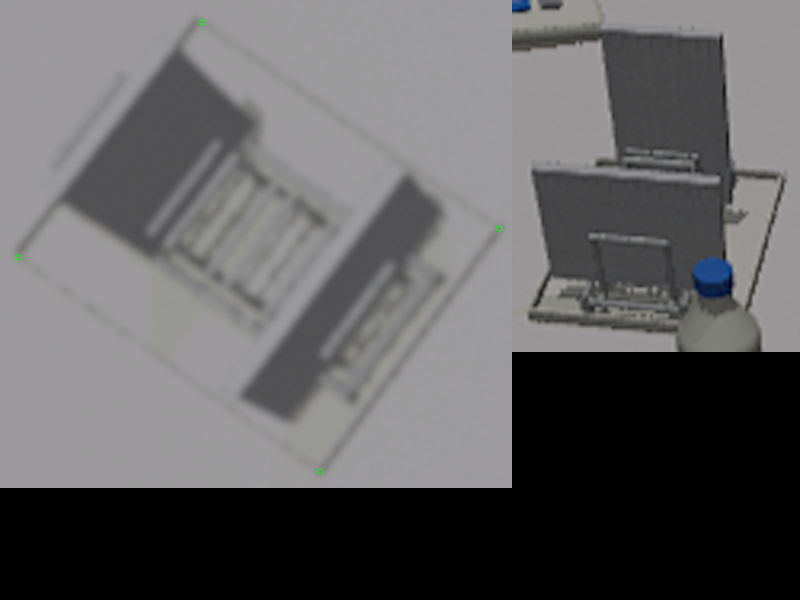

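The green corners sit on the rack tray outline. In the 4x picture the racked low plate's back-top edge runs (243,395)–(405,175) and the racked tall one's (65,200)–(185,50). The stand plates triangulate to the described geometry within 2 mm: tall top middle (.531,-.201,.170), low (.607,-.226,.127), yaw −17.2°. Next: slot occupancy, bottle position and the first moves.

```bash
cat >> h.py <<'E'
from scipy.spatial.transform import Rotation as Ro
RK=np.array([.5879,.237]); RY=np.radians(54.8); SY=np.radians(-17.2)
def slot(i): return RK+(i-3)*.04*np.array([np.cos(RY),np.sin(RY)])
def down(yaw,tilt=0):
    h=np.array([np.cos(yaw),np.sin(yaw),0]); k=np.array([0,0,1.])
    z=np.sin(tilt)*h-np.cos(tilt)*k; y=np.cos(tilt)*h+np.sin(tilt)*k
    return np.c_[np.cross(y,z),y,z]
def go(*tg):
    s=monitor.get_state(); p=np.array(s["eef_pos"]); R=Ro.from_quat(s["tcp_rot"])
    print("t",round(s["time"],2),"p",p.round(4),"q",np.round(s["qpos"],2),"F",np.round(s["contact_force"],1),"op",round(s["opening"],3),"ff",round(s["finger_force"],1))
    for x,M in tg:
        print(np.round(R.inv().apply(np.array(x)-p)/.4,4).tolist(),np.round((R.inv()*Ro.from_matrix(M)).as_rotvec()/np.pi,4).tolist())
E
python3 - <<'E' 2>/dev/null
from h import *
f=lambda x,y:((x+.5)/4-.5+96,(y+.5)/4-.5+170)
ax=np.array([np.cos(RY),np.sin(RY)]); ay=np.array([-ax[1],ax[0]])
for nm,a,b,z in(("low",(243,395),(405,175),.135),("tall",(65,200),(185,50),.19)):
    P=[onz("top",f(*q),z)[:2]-RK for q in(a,b)]; print(nm,[(round(p@ax,4),round(p@ay,4)) for p in P])
b=onz("top",(251,236),.15)[:2]; print("bottle",b.round(3),[(b-RK)@ax,(b-RK)@ay])
for i in range(1,6): print(i,slot(i).round(4))
go(([.45,.33,.36],down(np.radians(30))),([.497,-.191,.221],down(SY,np.radians(35))))
E
```

```text
low [(np.float64(-0.0857), np.float64(0.0713)), (np.float64(-0.0843), np.float64(-0.0716))]
tall [(np.float64(0.0324), np.float64(0.0414)), (np.float64(0.0309), np.float64(-0.0555))]
bottle [0.545 0.01 ] [np.float64(-0.21026969191508404), np.float64(-0.09641552870388734)]
1 [0.5418 0.1716]
2 [0.5648 0.2043]
3 [0.5879 0.237 ]
4 [0.611  0.2697]
5 [0.634  0.3024]
t 0.7 p [0.2483 0.6277 0.2504] q [ 1.04  0.29  1.58  0.    1.28 -0.15] F [-0.2  0.4  0.2] op 1.004 ff 0.0
[-0.7426, -0.5064, -0.2741] [0.0, -0.0, 0.2134]
[-1.3312, -1.6743, 0.0733] [-0.1564, -0.1449, 0.4595]
```

The racked low carrier is in slot 1 and the racked tall one in slot 4, so 2, 3 and 5 are empty. The gripper body would hit a tall neighbour while placing the low carrier, so tall goes to slot 5 and low to slot 2. Moving now.

```bash
python3 -m handwheel '[[-0.25,-0.17,-0.2,0,0,0.07,-0.2],[-0.5,-0.34,-0.27,0,0,0.14,-0.2],[-0.74,-0.51,-0.27,0,0,0.21,-0.2],[-0.74,-0.51,-0.27,0,0,0.21,-0.2],[-0.74,-0.51,-0.27,0,0,0.21,-0.2],[-0.74,-0.51,-0.27,0,0,0.21,-0.2],[-0.74,-0.51,-0.27,0,0,0.21,-0.2],[-0.74,-0.51,-0.27,0,0,0.21,-0.2]]' 40
python3 -c "
from h import *
go(([.49,.07,.36],down(np.radians(0),.2)),([.497,-.191,.221],down(SY,np.radians(35))))" 2>/dev/null
```

```text
time: 1.7
eef_pos: [0.4485, 0.3289, 0.3584]
tcp_rot: [0.496, 0.868, 0.0, -0.0]
contact_force: [0.1, 0.6, 0.5]
opening: 0.398
finger_force: 0.0
t 1.7 p [0.4485 0.3289 0.3584] q [ 0.45 -0.04  1.74  0.    1.44 -0.08] F [0.1 0.6 0.5] op 0.398 ff 0.0
[-0.6102, -0.2398, -0.0045] [-0.0622, -0.0172, 0.1691]
[-1.1812, -0.5564, 0.3427] [-0.183, -0.0811, 0.2567]
```

```bash
python3 -m handwheel '[[-0.15,-0.06,0,-0.02,0,0.04,-0.2],[-0.3,-0.12,0,-0.03,0,0.08,-0.2],[-0.45,-0.18,0,-0.04,-0.01,0.12,-0.2],[-0.61,-0.24,0,-0.06,-0.017,0.17,-0.2],[-0.76,-0.32,0.05,-0.09,-0.03,0.19,-0.2],[-0.9,-0.4,0.1,-0.12,-0.05,0.21,-0.2],[-1,-0.46,0.15,-0.15,-0.06,0.23,-0.2],[-1,-0.46,0.15,-0.183,-0.081,0.2567,-0.2],[-1,-0.46,0.15,-0.183,-0.081,0.2567,-0.2],[-1,-0.46,0.15,-0.183,-0.081,0.2567,-0.2]]'
python3 -c "
from h import *
go(([.497,-.191,.221],down(SY,np.radians(35))))" 2>/dev/null
```

```text
time: 2.95
eef_pos: [0.4945, -0.1075, 0.2992]
tcp_rot: [0.766, 0.568, 0.179, 0.242]
contact_force: [0.7, -1.3, 0.4]
opening: 0.401
finger_force: 0.0
t 2.95 p [ 0.4945 -0.1075  0.2992] q [-0.46 -0.45  2.25  0.14  0.74 -0.24] F [ 0.7 -1.3  0.4] op 0.401 ff 0.0
[-0.1979, -0.0576, 0.1985] [0.0001, -0.0009, 0.0013]
```

```bash
python3 -m handwheel '[[-0.1,-0.03,0.1,0,0,0,-0.2],[-0.198,-0.058,0.198,0,0,0,-0.2],[-0.198,-0.058,0.198,0,0,0,-0.2],[-0.198,-0.058,0.198,0,0,0,-0.2],[-0.198,-0.058,0.198,0,0,0,-0.2]]'
python3 - <<'E' 2>/dev/null
from h import *
go(([.5409,-.2046,.1553],down(SY,np.radians(35))))
t=grab("top",2);s=grab("side",2)
a=np.zeros((600,800,3),np.float32)
A=cv2.resize(t[150:270,300:420].astype(np.float32),None,fx=4,fy=4,interpolation=cv2.INTER_CUBIC)
B=cv2.resize(s[150:300,290:370].astype(np.float32),None,fx=4,fy=4,interpolation=cv2.INTER_CUBIC)
a[:480,:480]=A;a[:600,480:800]=B
cv2.imwrite("pics/pre.png",255*(a.clip(0,255)/255)**.6)
E
```

```text
time: 3.58
eef_pos: [0.4971, -0.1916, 0.2225]
tcp_rot: [0.766, 0.567, 0.179, 0.243]
contact_force: [0.7, 0.5, 0.0]
opening: 0.403
finger_force: 0.0
t 3.58 p [ 0.4971 -0.1916  0.2225] q [-0.65 -0.29  2.28  0.36  0.59 -0.59] F [0.7 0.5 0. ] op 0.403 ff 0.0
[0.0012, -0.0034, 0.2031] [0.0011, -0.0004, 0.0012]
```

View pics/pre.png

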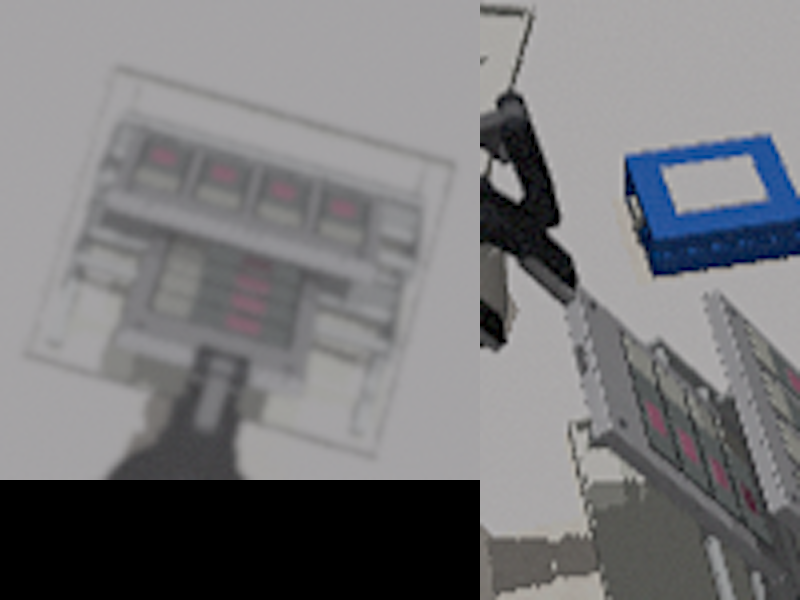

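The open fingers at crop (212,370) straddle the middle of the tall carrier's top edge, and the side view shows them just above it. Advance and close.

```bash
python3 -m handwheel '[[0,-0.003,0.07,0,0,0,-0.2],[0.001,-0.003,0.14,0,0,0,-0.2],[0.001,-0.003,0.2,0,0,0,-0.2],[0.001,-0.003,0.203,0,0,0,-0.2],[0.001,-0.003,0.203,0,0,0,-0.5],[0.001,-0.003,0.203,0,0,0,-0.7],[0.001,-0.003,0.203,0,0,0,-0.9],[0.001,-0.003,0.203,0,0,0,-1],[0.001,-0.003,0.203,0,0,0,-1],[0.001,-0.003,0.203,0,0,0,-1]]' 50
python3 -c "
from h import *
go(([.5409,-.2046,.1553],down(SY,np.radians(35))))" 2>/dev/null
```

```text
time: 5.03
eef_pos: [0.5396, -0.2056, 0.1544]
tcp_rot: [0.767, 0.567, 0.179, 0.243]
contact_force: [-5.9, 2.1, 6.7]
opening: 0.108
finger_force: 49.7
t 5.03 p [ 0.5396 -0.2056  0.1544] q [-0.61 -0.06  2.23  0.45  0.42 -0.67] F [-5.9  2.1  6.7] op 0.108 ff 49.7
[0.0033, 0.0032, -0.0005] [0.0006, -0.0002, 0.0006]
```

```bash
python3 -m handwheel '[[0.003,0.001,-0.02,0,0,0,-1],[0.003,0.001,-0.06,0,0,0,-1],[0.003,0.001,-0.1,0,0,0,-1],[0.003,0.001,-0.15,0,0,0,-1],[0.003,0.001,-0.2,0,0,0,-1],[0.003,0.001,-0.25,0,0,0,-1],[0.003,0.001,-0.3,0,0,0,-1],[0.003,0.001,-0.3,0,0,0,-1],[0.003,0.001,-0.3,0,0,0,-1]]'
python3 -c "
from h import *
go(([.5,-.17,.36],down(SY,0)),([.5,0,.37],down(np.radians(15))),([.52,.18,.37],down(RY)))" 2>/dev/null
```

```text
time: 6.15
eef_pos: [0.4739, -0.1837, 0.2502]
tcp_rot: [0.767, 0.567, 0.178, 0.241]
contact_force: [0.1, 0.2, -2.1]
opening: 0.111
finger_force: 49.3
t 6.15 p [ 0.4739 -0.1837  0.2502] q [-0.67 -0.39  2.3   0.33  0.68 -0.57] F [ 0.1  0.2 -2.1] op 0.111 ff 49.3
[0.0521, 0.1999, -0.1951] [0.1939, -0.0003, 0.0004]
[0.4583, 0.1115, -0.287] [0.1888, 0.0542, -0.1729]
[0.9031, 0.0419, -0.3352] [0.1675, 0.1213, -0.3865]
```

```bash
python3 -m handwheel '[[0.01,0.04,-0.05,0.03,0,0,-1],[0.02,0.09,-0.1,0.08,0,0,-1],[0.04,0.15,-0.15,0.13,0,0,-1],[0.052,0.2,-0.2,0.17,0,0,-1],[0.1,0.2,-0.21,0.194,0,0,-1],[0.18,0.18,-0.23,0.194,0.01,-0.04,-1],[0.26,0.16,-0.25,0.192,0.025,-0.08,-1],[0.35,0.14,-0.27,0.19,0.04,-0.12,-1],[0.458,0.11,-0.287,0.1888,0.054,-0.173,-1],[0.56,0.1,-0.3,0.184,0.07,-0.22,-1],[0.64,0.08,-0.31,0.18,0.085,-0.27,-1],[0.72,0.07,-0.32,0.176,0.1,-0.31,-1]]'
python3 -c "
from h import *
t5=slot(5); ax=np.array([np.cos(RY),np.sin(RY)])
go((list(t5)+[.37],down(RY)))" 2>/dev/null
```

```text
time: 7.65
eef_pos: [0.5111, 0.1076, 0.3705]
tcp_rot: [0.415, 0.91, 0.004, -0.001]
contact_force: [0.4, -0.4, -2.4]
opening: 0.107
finger_force: 49.5
t 7.65 p [0.5111 0.1076 0.3705] q [ 0.01 -0.13  1.8   0.01  1.47 -0.71] F [ 0.4 -0.4 -2.4] op 0.107 ff 49.5
[0.166, 0.5513, 0.0053] [0.0021, -0.0013, -0.0768]
```

```bash
python3 -m handwheel '[[0.02,0.08,0,0,0,-0.02,-1],[0.05,0.17,0,0,0,-0.04,-1],[0.08,0.27,0,0,0,-0.06,-1],[0.11,0.37,0,0,0,-0.077,-1],[0.14,0.46,0.005,0.002,-0.001,-0.077,-1],[0.166,0.551,0.005,0.002,-0.001,-0.077,-1],[0.166,0.551,0.005,0.002,-0.001,-0.077,-1],[0.166,0.551,0.005,0.002,-0.001,-0.077,-1],[0.166,0.551,0.005,0.002,-0.001,-0.077,-1]]'
python3 - <<'E' 2>/dev/null
from h import *
go((list(slot(5))+[.37],down(RY)))
t=grab("top",4);s=grab("side",4); np.save("t1.npy",t);np.save("s1.npy",s)
a=np.zeros((600,800,3),np.float32)
A=cv2.resize(t[150:290,70:230].astype(np.float32),None,fx=2.5,fy=2.5,interpolation=cv2.INTER_CUBIC)
B=cv2.resize(s[40:190,220:320].astype(np.float32),None,fx=4,fy=4,interpolation=cv2.INTER_CUBIC)
a[:350,:400]=A;a[:600,400:800]=B
cv2.imwrite("pics/ov.png",255*(a.clip(0,255)/255)**.6)
E
```

```text
time: 8.78
eef_pos: [0.6346, 0.2993, 0.3719]
tcp_rot: [0.305, 0.952, 0.0, 0.0]
contact_force: [-0.5, -0.5, -1.5]
opening: 0.115
finger_force: 50.0
t 8.78 p [0.6346 0.2993 0.3719] q [ 0.3   0.29  1.36 -0.    1.5  -0.65] F [-0.5 -0.5 -1.5] op 0.115 ff 50.0
[0.0057, 0.0054, 0.0047] [0.0002, 0.0003, -0.0017]
```

View pics/ov.png

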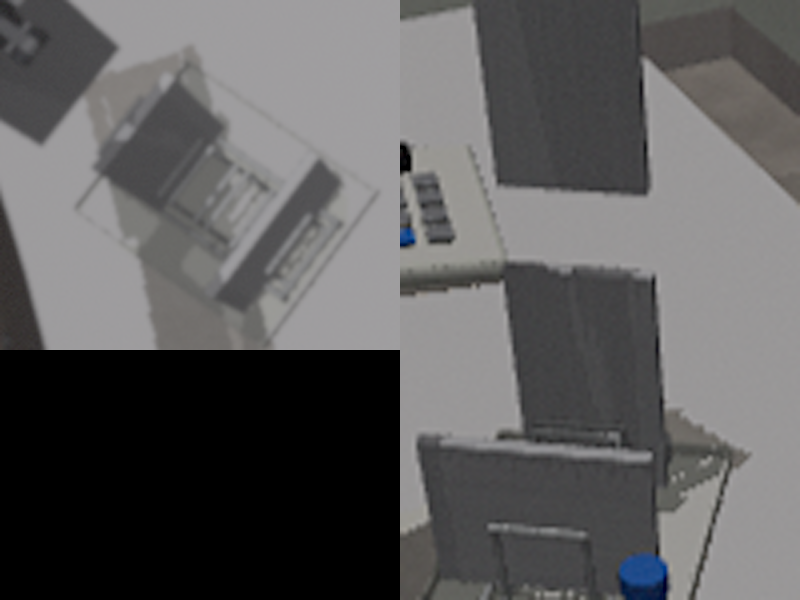

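The held carrier hangs above slot 5: bottom edge at side crop (497,187)–(648,193) and top crop (42,143)–(117,48). It is parallel to the racked tall one. Next I'll triangulate the bottom corners and compare them with the racked tall carrier's top corners.

```bash
cat > m.py <<'E'
from h import *
ax=np.array([np.cos(RY),np.sin(RY)]); ay=np.array([-ax[1],ax[0]])
def rel(P): d=P[:2]-RK; return np.round([d@ax*1e3,d@ay*1e3,P[2]*1e3],1)
def corners(g,c,f,o,modes='ggg',w=2.5):
    """c: sideA-far, A, B, sideB-far in crop px; returns A,B refined"""
    c=[(np.array(p)+.5)/f-.5+o for p in c]
    L=[line(g,c[i],c[i+1],modes[i],w,.12) for i in range(3)]
    print("  res",[(round(l[1],2),l[2]) for l in L]); return inter(L[0][0],L[1][0]),inter(L[1][0],L[2][0])
def pair(a,b):
    for i in(0,1):
        X=tri(a[i],b[i]); print("  rack xyz mm",rel(X),"reproj top",(proj("top",X)[0]-a[i]).round(2))
E
python3 - <<'E' 2>/dev/null
from m import *
t=np.load("t1.npy").mean(2);s=np.load("s1.npy").mean(2)
ot,os=np.array([70,150]),np.array([120,40])
print("held bottom"); pair(corners(t,[(4,117),(42,143),(117,48),(70,7)],2.5,ot),corners(s,[(475,20),(497,187),(648,193),(641,80)],4,os))
print("racked tall top"); pair(corners(t,[(150,203),(102,165),(180,80),(220,115)],2.5,ot),corners(s,[(522,400),(506,268),(655,277),(662,420)],4,os))
go()
E
```

```text
held bottom
  res [(0.07, 40), (0.1, 40), (0.08, 40)]
  res [(0.1, 40), (0.1, 40), (0.07, 40)]
  rack xyz mm [ 72.3  51.8 227.5] reproj top [-0.05  0.23]
  rack xyz mm [ 73.6 -48.1 225.8] reproj top [ 0.07 -0.27]
racked tall top
  res [(0.0, 40), (0.11, 38), (0.11, 40)]
  res [(0.08, 40), (0.07, 30), (0.09, 40)]
  rack xyz mm [ 32.9  40.9 196.9] reproj top [-0.14  0.69]
  rack xyz mm [ 34.6 -55.5 195.4] reproj top [ 0.16 -0.62]
t 9.18 p [0.6347 0.2998 0.3724] q [ 0.3   0.29  1.36 -0.    1.5  -0.65] F [-0.1  0.2 -2.5] op 0.111 ff 50.0
```

```bash
python3 -c "
from m import *
xy=list(RK+.0797*ax-.004*ay); go((xy+[.3722],down(RY)),(xy+[.24],down(RY)),(xy+[.172],down(RY)))" 2>/dev/null
```

```text
t 9.18 p [0.6347 0.2998 0.3724] q [ 0.3   0.29  1.36 -0.    1.5  -0.65] F [-0.1  0.2 -2.5] op 0.111 ff 50.0
[-0.0049, 0.0035, 0.0004] [0.0004, 0.0004, -0.0015]
[-0.0045, 0.0031, 0.3309] [0.0004, 0.0004, -0.0015]
[-0.0043, 0.0029, 0.5009] [0.0004, 0.0004, -0.0015]
```

```bash
python3 -m handwheel '[[-0.005,0.0035,0.02,0,0,-0.0015,-1],[-0.005,0.0035,0.07,0,0,-0.0015,-1],[-0.005,0.0035,0.12,0,0,-0.0015,-1],[-0.005,0.0035,0.17,0,0,-0.0015,-1],[-0.005,0.0035,0.22,0,0,-0.0015,-1],[-0.005,0.0035,0.27,0,0,-0.0015,-1],[-0.005,0.0032,0.31,0,0,-0.0015,-1],[-0.0045,0.0031,0.331,0,0,-0.0015,-1],[-0.0045,0.0031,0.331,0,0,-0.0015,-1],[-0.0045,0.0031,0.331,0,0,-0.0015,-1],[-0.0045,0.0031,0.331,0,0,-0.0015,-1]]'
python3 -c "
from m import *
p=monitor.get_state()['eef_pos'];print(rel(p))
xy=list(RK+.0797*ax-.004*ay); go((xy+[.24],down(RY)),(xy+[.172],down(RY)))" 2>/dev/null
```

```text
time: 10.55
eef_pos: [0.6376, 0.3002, 0.241]
tcp_rot: [0.302, 0.953, 0.001, 0.001]
contact_force: [0.5, -0.1, -2.3]
opening: 0.11
finger_force: 50.0
[ 80.3  -4.2 241. ]
t 10.55 p [0.6376 0.3002 0.241 ] q [ 0.3   0.36  1.51 -0.    1.28 -0.66] F [ 0.5 -0.1 -2.3] op 0.11 ff 50.0
[0.0005, -0.0015, 0.0026] [0.0009, 0.0007, 0.0]
[0.0009, -0.0019, 0.1726] [0.0009, 0.0007, 0.0]
```

```bash
python3 -m handwheel '[[0,-0.0015,0.02,0,0,0,-1],[0,-0.0015,0.04,0,0,0,-1],[0,-0.0015,0.055,0,0,0,-1],[0,-0.0015,0.07,0,0,0,-1],[0,-0.0015,0.08,0,0,0,-1],[0,-0.0015,0.08,0,0,0,-1]]'
python3 -c "
from m import *
s=monitor.get_state();print(rel(s['eef_pos']),s['contact_force'][:2]@ax,s['contact_force'][:2]@ay,s['wrist_torque'])"
```

```text
time: 11.3
eef_pos: [0.6373, 0.3002, 0.2075]
tcp_rot: [0.302, 0.953, 0.002, 0.001]
contact_force: [2.8, 1.7, -3.5]
opening: 0.111
finger_force: 49.6
[ 80.1  -4.  207.5] 2.9608840110980217 -1.3278319257875706 [ 0.88878052 -0.76831235 -0.04349889]
```

```bash
python3 -m handwheel '[[0,0.003,0,0,0,0,-1],[0,0.003,0.01,0,0,0,-1],[0,0.003,0.02,0,0,0,-1],[0,0.003,0.03,0,0,0,-1],[0,0.003,0.03,0,0,0,-1]]'
python3 -c "
from m import *
s=monitor.get_state();print(rel(s['eef_pos']),s['contact_force'][:2]@ax,s['contact_force'][:2]@ay,s['wrist_torque'])"
```

```text
time: 11.92
eef_pos: [0.6376, 0.3007, 0.1953]
tcp_rot: [0.302, 0.953, 0.001, 0.001]
contact_force: [2.9, 2.3, -2.8]
opening: 0.108
finger_force: 49.7
[ 80.7  -3.9 195.3] 3.5511708177584116 -1.0903152580012574 [ 0.78519937 -0.75143139  0.07206619]
```

```bash
python3 -m handwheel '[[0,0.003,0,0,0,0,-1],[0,0.003,0.01,0,0,0,-1],[0,0.003,0.02,0,0,0,-1],[0,0.003,0.03,0,0,0,-1],[0,0.003,0.03,0,0,0,-1]]'
python3 -c "
from m import *
s=monitor.get_state();print(rel(s['eef_pos']),s['contact_force'][:2]@ax,s['contact_force'][:2]@ay,s['wrist_torque'])"
```

```text
time: 12.55
eef_pos: [0.6379, 0.3013, 0.1827]
tcp_rot: [0.302, 0.953, -0.0, 0.0]
contact_force: [-0.0, 1.1, -3.6]
opening: 0.108
finger_force: 49.9
[ 81.4  -3.7 182.7] 0.8491980457603242 0.6589780221133965 [ 0.41700153 -0.37337215  0.0100387 ]
```

```bash
python3 -m handwheel '[[0,0.001,0.008,0,0,0,-1],[0,0.001,0.016,0,0,0,-1],[0,0.001,0.022,0,0,0,-1],[0,0.001,0.025,0,0,0,-1],[0,0.001,0.025,0,0,0,-1]]'
python3 -c "
from m import *
s=monitor.get_state();print(rel(s['eef_pos']),s['contact_force'][:2]@ax,s['contact_force'][:2]@ay,s['wrist_torque'])"
```

```text
time: 13.18
eef_pos: [0.6383, 0.3017, 0.1734]
tcp_rot: [0.302, 0.953, -0.0, 0.0]
contact_force: [0.4, -0.4, -1.6]
opening: 0.117
finger_force: 50.0
[ 81.9  -3.9 173.4] -0.11582817074452854 -0.5931271367677039 [-0.04781619  0.00421042 -0.0225314 ]
```

```bash
python3 -m handwheel '[[0,0,0.002,0,0,0,-1],[0,0,0.004,0,0,0,-1],[0,0,0.004,0,0,0,-1]]'; python3 -m handwheel '[[0,0,0.002,0,0,0,-1],[0,0,0.003,0,0,0,-1],[0,0,0.003,0,0,0,-1]]'
```

```text
time: 13.55
eef_pos: [0.6384, 0.3018, 0.1721]
tcp_rot: [0.302, 0.953, 0.0, 0.001]
contact_force: [-0.3, -0.5, -2.1]
opening: 0.111
finger_force: 50.0
time: 13.92
eef_pos: [0.6385, 0.3019, 0.1709]
tcp_rot: [0.302, 0.953, 0.0, 0.001]
contact_force: [-0.5, -0.0, -2.8]
opening: 0.11
finger_force: 50.0
```

```bash
python3 -m handwheel '[[0,0,0.002,0,0,0,-1],[0,0,0.003,0,0,0,-1],[0,0,0.003,0,0,0,-1]]'; python3 -m handwheel '[[0,0,0.002,0,0,0,-1],[0,0,0.003,0,0,0,-1],[0,0,0.003,0,0,0,-1]]';python3 -m handwheel '[[0,0,0.002,0,0,0,-1],[0,0,0.003,0,0,0,-1],[0,0,0.003,0,0,0,-1]]'
```

```text
time: 14.3
eef_pos: [0.6387, 0.302, 0.1707]
tcp_rot: [0.302, 0.953, 0.001, 0.001]
contact_force: [-0.4, -0.2, 2.0]
opening: 0.111
finger_force: 50.7
time: 14.68
eef_pos: [0.6389, 0.3021, 0.1706]
tcp_rot: [0.302, 0.953, 0.001, 0.001]
contact_force: [-2.5, 0.2, 6.3]
opening: 0.104
finger_force: 51.3
time: 15.05
eef_pos: [0.639, 0.3021, 0.1705]
tcp_rot: [0.302, 0.953, 0.001, 0.001]
contact_force: [-3.6, -0.1, 9.4]
opening: 0.11
finger_force: 51.6
```

Seated at TCP z ≈ 0.1707. Relieve the load, open slightly and lift straight off.

```bash
python3 -m handwheel '[[0,0,-0.006,0,0,0,-1],[0,0,-0.006,0,0,0,-0.75],[0,0,-0.006,0,0,0,-0.65],[0,0,-0.006,0,0,0,-0.55],[0,0,-0.006,0,0,0,-0.48],[0,0,-0.006,0,0,0,-0.48],[0,0,-0.04,0,0,0,-0.48],[0,0,-0.1,0,0,0,-0.48],[0,0,-0.18,0,0,0,-0.48],[0,0,-0.3,0,0,0,-0.4],[0,0,-0.42,0,0,0,-0.2],[0,0,-0.42,0,0,0,-0.2]]'
python3 - <<'E' 2>/dev/null
from m import *
go(([.5,.05,.36],down(np.radians(0),.3)),([.5,-.19,.26],down(SY,np.radians(35))))
t=grab("top",3);s=grab("side",3); np.save("t2.npy",t);np.save("s2.npy",s)
a=np.zeros((600,800,3),np.float32)
A=cv2.resize(t[150:290,70:230].astype(np.float32),None,fx=2.5,fy=2.5,interpolation=cv2.INTER_CUBIC)
B=cv2.resize(s[70:220,220:320].astype(np.float32),None,fx=4,fy=4,interpolation=cv2.INTER_CUBIC)
a[:350,:400]=A;a[:600,400:800]=B
cv2.imwrite("pics/pl1.png",255*(a.clip(0,255)/255)**.6)
E
```

```text
time: 16.55
eef_pos: [0.6401, 0.3025, 0.3442]
tcp_rot: [0.302, 0.953, 0.004, 0.006]
contact_force: [-0.1, 0.6, -0.1]
opening: 0.401
finger_force: 0.0
t 16.55 p [0.6401 0.3025 0.3442] q [ 0.3   0.3   1.39 -0.    1.44 -0.66] F [-0.1  0.6 -0.1] op 0.401 ff 0.0
[-0.0778, -0.7172, -0.0472] [-0.0832, -0.0447, 0.3022]
[-0.4212, -1.2105, 0.2002] [-0.1628, -0.1217, 0.3866]
```

View pics/pl1.png

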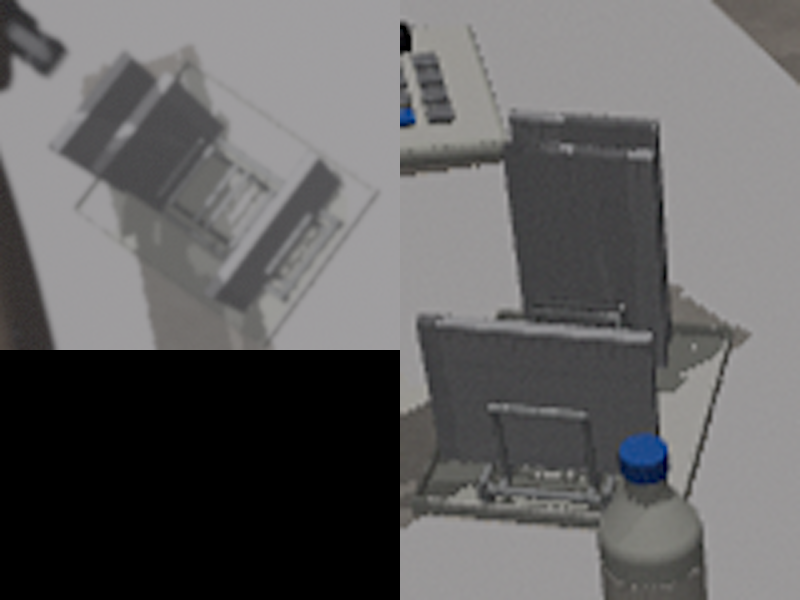

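The tall carrier stands upright in slot 5 behind the racked tall one, fully down. Its top strip at side crop (512–658,118) matches its neighbour's. Next I'll check joint 5's range for the low grasp by fitting a simple arm model to the logged joints.

```bash
cat > arm.py <<'E'
from m import *
from scipy.optimize import least_squares
D=[([.2483,.6277,.2504],(1.044,.2871,1.578),down(np.radians(68.4))),([.4485,.3289,.3584],(.45,-.04,1.74),down(0)),
([.6347,.2998,.3724],(.3,.29,1.36),down(0)),([.6376,.3002,.241],(.3,.36,1.51),down(0)),([.5111,.1076,.3705],(.01,-.13,1.8),down(0)),
([.4971,-.1916,.2225],(-.65,-.29,2.28),down(SY,np.radians(35))),([.5396,-.2056,.1544],(-.61,-.06,2.23),down(SY,np.radians(35))),([.4739,-.1837,.2502],(-.67,-.39,2.3),down(SY,np.radians(35)))]
A=[];B=[]
for p,q,R in D:
    u=np.array([np.cos(q[0]),np.sin(q[0])]); z=R[:,2]; s=q[1]+q[2]
    A+=[[np.sin(q[1]),np.sin(s),np.cos(s),1,0,z[:2]@u],[np.cos(q[1]),np.cos(s),-np.sin(s),0,1,z[2]]]; B+=[np.dot(p[:2],u),p[2]]
x,r,_,_=np.linalg.lstsq(np.array(A),np.array(B),rcond=None)
def q(p,R):
    z=R[:,2]; w=np.array(p)-x[5]*z; rr=np.hypot(*w[:2]); a=np.arctan2(w[1],w[0])
    f=lambda v:[x[0]*np.sin(v[0])+x[1]*np.sin(v.sum())+x[2]*np.cos(v.sum())+x[3]-rr,x[0]*np.cos(v[0])+x[1]*np.cos(v.sum())-x[2]*np.sin(v.sum())+x[4]-w[2]]
    o=least_squares(f,[0,2.]); s=o.x.sum(); fd=np.array([np.sin(s)*np.cos(a),np.sin(s)*np.sin(a),np.cos(s)])
    return np.round([a,*o.x,np.arccos(fd@z),o.cost],3)
E
python3 - <<'E' 2>/dev/null
from arm import *
print(x.round(3),np.abs(np.array(A)@x-B).max())
print("tall grasp q5 .42:",q(D[6][0],D[6][2]))
for tl in(35,):
  for nm,top in(("low",[.607,-.226,.126]),):
    for b in(.018,-.06,-.13):
        R=down(SY,np.radians(tl)); print(b,(np.array(top)+b*R[:,2]).round(4),q(np.array(top)+b*R[:,2],R))
E
```

```text
[0.435 0.564 0.008 0.008 0.219 0.215] 0.002954062058215079
tall grasp q5 .42: [-0.381 -0.033  2.202  0.366  0.   ]
0.018 [ 0.6169 -0.2291  0.1113] [-0.368  0.212  2.032  0.29   0.   ]
-0.06 [ 0.5741 -0.2158  0.1751] [-0.374  0.018  2.108  0.409  0.   ]
-0.13 [ 0.5358 -0.204   0.2325] [-0.381 -0.154  2.153  0.535  0.   ]
```

```bash
python3 -m handwheel '[[-0.01,-0.1,-0.04,0,0,0.04,-0.2],[-0.02,-0.22,-0.05,-0.02,0,0.08,-0.2],[-0.04,-0.36,-0.05,-0.04,-0.02,0.15,-0.2],[-0.06,-0.5,-0.05,-0.06,-0.03,0.21,-0.2],[-0.07,-0.62,-0.05,-0.075,-0.04,0.26,-0.2],[-0.078,-0.717,-0.047,-0.083,-0.045,0.302,-0.2],[-0.14,-0.8,0,-0.1,-0.06,0.32,-0.2],[-0.2,-0.9,0.05,-0.12,-0.08,0.34,-0.2],[-0.26,-1,0.1,-0.14,-0.1,0.36,-0.2],[-0.26,-1,0.1,-0.163,-0.122,0.3866,-0.2],[-0.26,-1,0.1,-0.163,-0.122,0.3866,-0.2]]'
python3 - <<'E' 2>/dev/null
from m import *
R=down(SY,np.radians(35)); top=np.array([.607,-.226,.126])
go((top-.13*R[:,2],R),(top-.06*R[:,2],R),(top+.018*R[:,2],R))
E
```

```text
time: 18.23
eef_pos: [0.4914, -0.0848, 0.2926]
tcp_rot: [0.769, 0.568, 0.171, 0.239]
contact_force: [0.4, -0.4, 0.1]
opening: 0.399
finger_force: 0.0
t 18.23 p [ 0.4914 -0.0848  0.2926] q [-0.4  -0.45  2.26  0.07  0.74 -0.14] F [ 0.4 -0.4  0.1] op 0.399 ff 0.0
[-0.2506, 0.0752, 0.2349] [-0.0047, 0.0021, 0.0015]
[-0.2494, 0.0778, 0.4099] [-0.0047, 0.0021, 0.0015]
[-0.2482, 0.0806, 0.6049] [-0.0047, 0.0021, 0.0015]
```

```bash
python3 -m handwheel '[[-0.08,0.025,0.07,-0.004,0.002,0.0015,-0.2],[-0.17,0.05,0.15,-0.004,0.002,0.0015,-0.2],[-0.25,0.075,0.235,-0.005,0.002,0.0015,-0.2],[-0.25,0.076,0.3,-0.005,0.002,0.0015,-0.2],[-0.25,0.078,0.37,-0.005,0.002,0.0015,-0.2],[-0.2494,0.078,0.41,-0.005,0.002,0.0015,-0.2],[-0.2494,0.078,0.41,-0.005,0.002,0.0015,-0.2],[-0.2494,0.078,0.41,-0.005,0.002,0.0015,-0.2]]'
python3 - <<'E' 2>/dev/null
from m import *
R=down(SY,np.radians(35)); top=np.array([.607,-.226,.126])
go((top+.018*R[:,2],R))
t=grab("top",2);s=grab("side",2)
a=np.zeros((600,800,3),np.float32)
A=cv2.resize(t[150:270,300:420].astype(np.float32),None,fx=4,fy=4,interpolation=cv2.INTER_CUBIC)
B=cv2.resize(s[160:310,310:390].astype(np.float32),None,fx=4,fy=4,interpolation=cv2.INTER_CUBIC)
a[:480,:480]=A;a[:600,480:800]=B
cv2.imwrite("pics/pre2.png",255*(a.clip(0,255)/255)**.6)
E
```

```text
time: 19.23
eef_pos: [0.5766, -0.216, 0.1788]
tcp_rot: [0.767, 0.566, 0.18, 0.244]
contact_force: [0.3, 0.6, 0.7]
opening: 0.403
finger_force: 0.0
t 19.23 p [ 0.5766 -0.216   0.1788] q [-0.59 -0.01  2.13  0.38  0.45 -0.58] F [0.3 0.6 0.7] op 0.403 ff 0.0
[-0.0014, -0.0114, 0.199] [0.0019, -0.0001, 0.0003]
```

View pics/pre2.png

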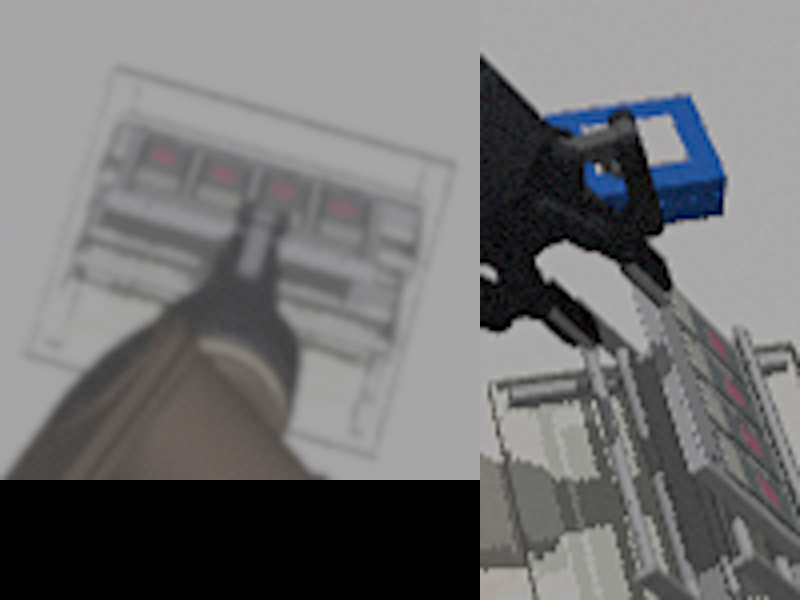

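The fingers straddle the low carrier's top edge. The side crop puts the front fingertip at (660,295), ahead of the slide face, and the back one at (595,335). The arm may still have been settling, so I'll recheck the offset.

```bash
python3 - <<'E' 2>/dev/null
from m import *
R=down(SY,np.radians(35)); top=np.array([.607,-.226,.126])
go((top+.018*R[:,2],R))
E
```

```text
t 19.43 p [ 0.5763 -0.2163  0.1793] q [-0.59 -0.01  2.13  0.38  0.45 -0.58] F [-0.2 -0.9  0.2] op 0.398 ff 0.0
[-0.0004, -0.0118, 0.2002] [0.0022, 0.0002, 0.0001]
```

```bash
python3 -m handwheel '[[0,-0.012,0,0.002,0,0,-0.2],[0,-0.012,0.06,0.002,0,0,-0.2],[0,-0.012,0.12,0.002,0,0,-0.2],[0,-0.012,0.17,0.002,0,0,-0.2],[0,-0.012,0.2,0.002,0,0,-0.2],[0,-0.012,0.2,0.002,0,0,-0.2],[0,-0.012,0.2,0.002,0,0,-0.2]]'
python3 - <<'E' 2>/dev/null
from m import *
R=down(SY,np.radians(35)); top=np.array([.607,-.226,.126])
go((top+.018*R[:,2],R))
E
```

```text
time: 20.3
eef_pos: [0.6166, -0.2289, 0.1108]
tcp_rot: [0.768, 0.566, 0.178, 0.242]
contact_force: [-0.8, -1.0, 0.5]
opening: 0.399
finger_force: 0.0
t 20.3 p [ 0.6166 -0.2289  0.1108] q [-0.56  0.19  2.06  0.47  0.33 -0.67] F [-0.8 -1.   0.5] op 0.399 ff 0.0
[-0.0002, 0.0013, -0.0005] [0.0, 0.0002, -0.0001]
```

```bash
python3 -m handwheel '[[0,0,0,0,0,0,-0.5],[0,0,0,0,0,0,-0.7],[0,0,0,0,0,0,-0.9],[0,0,0,0,0,0,-1],[0,0,0,0,0,0,-1],[0,0,0,0,0,0,-1]]' 50
```

```text
time: 21.05
eef_pos: [0.6163, -0.2287, 0.1106]
tcp_rot: [0.768, 0.566, 0.178, 0.242]
contact_force: [-5.4, 1.1, 5.5]
opening: 0.111
finger_force: 49.1
```

```bash
python3 -m handwheel '[[0,0,-0.02,0,0,0,-1],[0,0,-0.06,0,0,0,-1],[0,0,-0.1,0,0,0,-1],[0,0,-0.15,0,0,0,-1],[0,0,-0.2,0,0,0,-1],[0,0,-0.25,0,0,0,-1],[0,0,-0.3,0,0,0,-1],[0,0,-0.3,0,0,0,-1],[0,0,-0.3,0,0,0,-1]]'
python3 -c "
from h import *
go(([.53,-.18,.32],down(SY,0)),([.5,0,.33],down(np.radians(15))),([.5,.12,.33],down(np.radians(45))))" 2>/dev/null
```

```text
time: 22.18
eef_pos: [0.5504, -0.2081, 0.2074]
tcp_rot: [0.768, 0.566, 0.178, 0.241]
contact_force: [0.5, 0.2, -3.4]
opening: 0.115
finger_force: 49.3
t 22.18 p [ 0.5504 -0.2081  0.2074] q [-0.6  -0.12  2.17  0.34  0.53 -0.55] F [ 0.5  0.2 -3.4] op 0.115 ff 49.3
[0.052, 0.1039, -0.2707] [0.1936, -0.0001, -0.0002]
[0.4596, -0.0501, -0.4082] [0.1885, 0.0543, -0.1735]
[0.7462, -0.1231, -0.4589] [0.1741, 0.1049, -0.3346]
```

```bash
python3 -m handwheel '[[0.01,0.02,-0.06,0.03,0,0,-1],[0.02,0.05,-0.13,0.08,0,0,-1],[0.04,0.08,-0.2,0.13,0,0,-1],[0.052,0.104,-0.27,0.17,0,0,-1],[0.13,0.07,-0.3,0.193,0,0,-1],[0.21,0.04,-0.33,0.193,0.01,-0.04,-1],[0.29,0.01,-0.36,0.192,0.025,-0.08,-1],[0.37,-0.02,-0.385,0.19,0.04,-0.12,-1],[0.46,-0.05,-0.408,0.1885,0.054,-0.1735,-1],[0.56,-0.075,-0.425,0.184,0.07,-0.225,-1],[0.65,-0.1,-0.445,0.18,0.085,-0.28,-1],[0.746,-0.123,-0.459,0.174,0.105,-0.335,-1]]'
python3 -c "
from h import *
go((list(slot(2))+[.3],down(RY)))" 2>/dev/null
```

```text
time: 23.68
eef_pos: [0.5004, 0.1213, 0.3295]
tcp_rot: [0.379, 0.925, -0.0, 0.001]
contact_force: [0.1, -0.6, -1.6]
opening: 0.113
finger_force: 49.5
t 23.68 p [0.5004 0.1213 0.3295] q [ 0.04 -0.13  1.87 -0.    1.39 -0.75] F [ 0.1 -0.6 -1.6] op 0.113 ff 49.5
[0.0311, 0.2608, 0.0737] [0.0, 0.0003, -0.0521]
```

```bash
python3 -m handwheel '[[0.006,0.05,0.01,0,0,-0.015,-1],[0.012,0.1,0.025,0,0,-0.03,-1],[0.02,0.16,0.04,0,0,-0.045,-1],[0.026,0.22,0.06,0,0,-0.052,-1],[0.031,0.265,0.074,0,0,-0.052,-1],[0.031,0.265,0.074,0,0,-0.052,-1],[0.031,0.265,0.074,0,0,-0.052,-1],[0.031,0.265,0.074,0,0,-0.052,-1]]'
python3 - <<'E' 2>/dev/null
from m import *
go(); s0=monitor.get_state(); p=s0['eef_pos']; print(rel(p))
t=grab("top",4);s=grab("side",4); np.save("t3.npy",t);np.save("s3.npy",s); t=t.mean(2);s=s.mean(2)
# predicted back corners of held plate
z0=p[2]-.092
def W(x,y,z): xy=RK+x*ax+y*ay; return [*xy,z]
c=np.array([(rel(p)[0]/1e3-.005,y,z) for y,z in((.075,z0+.09),(.075,z0),(-.075,z0),(-.075,z0+.09))])+[0,rel(p)[1]/1e3,0]
C=np.array([W(*q) for q in c]); a=proj("top",C);b=proj("side",C); print(a.round(1).tolist(),b.round(1).tolist())
o=np.zeros(2)
pair(corners(t,a,1,o,w=4),corners(s,b,1,o,w=4))
E
```

```text
time: 24.68
eef_pos: [0.5663, 0.203, 0.3013]
tcp_rot: [0.306, 0.952, -0.0, 0.001]
contact_force: [-0.1, 0.4, -2.7]
opening: 0.115
finger_force: 49.6
t 24.68 p [0.5663 0.203  0.3013] q [ 0.18  0.09  1.71 -0.    1.34 -0.77] F [-0.1  0.4 -2.7] op 0.115 ff 49.6
[-40.2  -2.  301.3]
[[114.4, 244.4], [129.6, 252.4], [175.7, 192.0], [164.6, 179.2]] [[217.8, 80.1], [223.9, 115.5], [284.4, 119.9], [282.1, 84.4]]
  res [(0.46, 26), (0.17, 27), (0.0, 40)]
  res [(0.12, 37), (0.22, 25), (0.26, 28)]
  rack xyz mm [-53.2  73.4 216.3] reproj top [-0.15  0.9 ]
  rack xyz mm [-40.1 -75.5 200.4] reproj top [ 0.53 -1.95]
```

```bash
python3 - <<'E' 2>/dev/null
from m import *
p=np.array(monitor.get_state()['eef_pos']); xr=rel(p)[0]/1e3-.005; yr=rel(p)[1]/1e3; z0=p[2]-.092
def W(x,y,z): return [*(RK+x*ax+y*ay),z]
C=np.array([W(xr,yr+y,z) for y,z in((.075,z0+.09),(.075,z0),(-.075,z0),(-.075,z0+.09))])
def plane(n,uv):
    K,R,t=cam(n); d=R.T@np.linalg.inv(K)@[uv[0],uv[1],1]; c=-R.T@t; N=np.array([*ax,0]); k=(N@np.array(W(xr,0,0))-N@c)/(N@d); return rel(c+k*d)
for n in("top","side"):
    g=np.load(n[0]+"3.npy").mean(2); a=proj(n,C)
    for m in("ggg","+++","---"):
        for w in(3,5):
            A,B=corners(g,a,1,np.zeros(2),m,w); print(n,m,w,plane(n,A),plane(n,B))
E
```

```text
res [(0.59, 34), (0.21, 31), (0.0, 40)]
top ggg 3 [-44.9  72.5 198. ] [-44.9 -72.7 209. ]
  res [(0.84, 30), (0.16, 25), (0.09, 40)]
top ggg 5 [-44.9  71.9 195.4] [-44.9 -70.7 209.7]
  res [(0.7, 37), (0.21, 31), (0.0, 40)]
top +++ 3 [-44.9  69.9 198.2] [-44.9 -72.7 209. ]
  res [(1.0, 33), (0.16, 25), (0.09, 40)]
top +++ 5 [-44.9  77.3 194.9] [-44.9 -70.7 209.7]
  res [(0.61, 38), (0.12, 34), (0.1, 28)]
top --- 3 [-44.9  70.2 219.7] [-44.9 -80.7 221. ]
  res [(0.39, 31), (1.35, 37), (0.21, 26)]
top --- 5 [-44.9  70.  234.7] [-44.9 -79.8 191.9]
  res [(0.09, 38), (0.29, 29), (0.25, 30)]
side ggg 3 [-44.9  78.3 209.5] [-44.9 -83.2 207.1]
  res [(0.21, 28), (0.28, 28), (0.25, 26)]
side ggg 5 [-44.9  80.  209.6] [-44.9 -83.3 206.7]
  res [(0.04, 33), (0.18, 28), (0.25, 30)]
side +++ 3 [-44.9  78.4 210. ] [-44.9 -83.4 206. ]
  res [(0.27, 30), (0.19, 27), (0.25, 26)]
side +++ 5 [-44.9  80.9 210.1] [-44.9 -83.4 205.9]
  res [(0.15, 27), (0.25, 29), (0.16, 36)]
side --- 3 [-44.9  75.3 216.6] [-44.9 -74.2 208.8]
  res [(0.33, 24), (0.24, 25), (0.36, 27)]
side --- 5 [-44.9  74.8 215.9] [-44.9 -74.1 209.8]
```

```bash
python3 - <<'E' 2>/dev/null
from m import *
def onx(n,uv,xr):
    K,R,t=cam(n); d=R.T@np.linalg.inv(K)@[uv[0],uv[1],1]; c=-R.T@t; N=np.array([*ax,0]); k=(N@np.array([*RK,0])+xr-N@c)/(N@d); return rel(c+k*d)
f=lambda x,y:((x-400+.5)/4-.5+220,(y+.5)/4-.5+70)
for q in((489,407),(592,413)): print("hoop1",onx("side",f(*q),-.0875))
f=lambda x,y:((x-512+.5)/3.2-.5+218,(y+.5)/3.2-.5+98)
for q in((590,237),(669,242)): print("hoop1 rk",onx("side",f(*q),-.0875))
# line fit of held +y edge, and of the racked tall / new tall +y edges in s2
print(rel(monitor.get_state()['eef_pos']))
f=lambda x,y:np.array(((x-400+.5)/4-.5+220,(y+.5)/4-.5+70))
g=np.load("s2.npy").mean(2)
for nm,c,x in(("new tall",[(511,140),(509,114),(658,122),(661,148)],.075),("racked low",[(437,440),(420,325),(652,340),(657,420)],-.085)):
    A,B=corners(g,[f(*q) for q in c],1,np.zeros(2),'g-g'); print(nm,onx("side",A,x),onx("side",B,x))
E
```

```text
hoop1 [-87.5  34.2  76.5]
hoop1 [-87.5 -34.   78.9]
hoop1 rk [-87.5  33.9  75.4]
hoop1 rk [-87.5 -31.5  77.3]
[-39.9  -1.8 301.3]
  res [(0.08, 40), (0.28, 37), (0.04, 40)]
new tall [ 75.   49.9 188.7] [ 75.  -52.9 198.6]
  res [(0.12, 37), (0.12, 40), (0.16, 36)]
racked low [-85.   74.8 135.5] [-85.  -78.  135.9]
```

```bash
python3 -c "
from m import *
xy=list(RK-.0383*ax-.005*ay); go((xy+[.3],down(RY)),(xy+[.185],down(RY)))" 2>/dev/null
```

```text
t 25.07 p [0.5664 0.2034 0.3013] q [ 0.18  0.09  1.71 -0.    1.34 -0.77] F [ 0.8  0.7 -1.9] op 0.112 ff 49.6
[-0.0079, 0.0039, 0.0033] [0.0001, 0.0007, -0.0021]
[-0.0073, 0.0039, 0.2908] [0.0001, 0.0007, -0.0021]
```

```bash
python3 -m handwheel '[[-0.008,0.004,0.02,0,0,-0.002,-1],[-0.008,0.004,0.06,0,0,-0.002,-1],[-0.008,0.004,0.11,0,0,-0.002,-1],[-0.008,0.004,0.16,0,0,-0.002,-1],[-0.008,0.004,0.21,0,0,-0.002,-1],[-0.008,0.004,0.25,0,0,-0.002,-1],[-0.0075,0.004,0.28,0,0,-0.002,-1],[-0.0075,0.004,0.29,0,0,-0.002,-1],[-0.0075,0.004,0.29,0,0,-0.002,-1],[-0.0075,0.004,0.29,0,0,-0.002,-1]]'
python3 -c "
from m import *
xy=list(RK-.0383*ax-.005*ay); go((xy+[.185],down(RY))); print(rel(monitor.get_state()['eef_pos']))" 2>/dev/null
```

```text
time: 26.32
eef_pos: [0.5706, 0.203, 0.1861]
tcp_rot: [0.302, 0.953, 0.0, 0.002]
contact_force: [-0.1, 0.4, -2.1]
opening: 0.111
finger_force: 49.6
t 26.32 p [0.5706 0.203  0.1861] q [ 0.17  0.19  1.81 -0.    1.14 -0.78] F [-0.1  0.4 -2.1] op 0.111 ff 49.6
[0.0011, -0.0013, 0.0028] [0.0004, 0.0011, -0.0001]
[-37.8  -5.4 186.1]
```

```bash
python3 -m handwheel '[[0.001,-0.001,0.015,0,0,0,-1],[0.001,-0.001,0.03,0,0,0,-1],[0.001,-0.001,0.045,0,0,0,-1],[0.001,-0.001,0.06,0,0,0,-1],[0.001,-0.001,0.075,0,0,0,-1],[0.001,-0.001,0.085,0,0,0,-1],[0.001,-0.001,0.085,0,0,0,-1]]'
python3 -c "
from m import *
s=monitor.get_state();print(rel(s['eef_pos']),s['contact_force'][:2]@ax,s['contact_force'][:2]@ay,s['wrist_torque'])"
```

```text
time: 27.2
eef_pos: [0.5695, 0.203, 0.1508]
tcp_rot: [0.303, 0.953, -0.0, 0.001]
contact_force: [0.8, 0.9, -3.1]
opening: 0.109
finger_force: 49.6
[-38.4  -4.6 150.8] 1.2145722514116786 -0.17864061600089085 [ 0.19880108 -0.25178612  0.00444672]
```

```bash
python3 -m handwheel '[[0,0.001,0.015,0,0,0,-1],[0,0.001,0.03,0,0,0,-1],[0,0.001,0.042,0,0,0,-1],[0,0.001,0.055,0,0,0,-1],[0,0.001,0.065,0,0,0,-1],[0,0.001,0.072,0,0,0,-1],[0,0.001,0.072,0,0,0,-1]]'
python3 -c "
from m import *
s=monitor.get_state();print(rel(s['eef_pos']),s['contact_force'][:2]@ax,s['contact_force'][:2]@ay,s['wrist_torque'])"
```

```text
time: 28.08
eef_pos: [0.5696, 0.2031, 0.122]
tcp_rot: [0.302, 0.953, -0.0, 0.001]
contact_force: [0.5, 1.3, -2.0]
opening: 0.109
finger_force: 49.6
[-38.3  -4.6 122. ] 1.385785412781112 0.3718033947419328 [ 0.18342491 -0.12388506  0.02260334]
```

Free so far. Now small steps down to the seat.

```bash
python3 -m handwheel '[[0,0.001,0.003,0,0,0,-1],[0,0.001,0.006,0,0,0,-1],[0,0.001,0.008,0,0,0,-1],[0,0.001,0.008,0,0,0,-1]]'; for i in 1 ; do python3 -m handwheel '[[0,0,0.002,0,0,0,-1],[0,0,0.004,0,0,0,-1],[0,0,0.004,0,0,0,-1]]'; done;  python3 -m handwheel '[[0,0,0.002,0,0,0,-1],[0,0,0.003,0,0,0,-1],[0,0,0.003,0,0,0,-1]]'
```

```text
time: 28.58
eef_pos: [0.5699, 0.2033, 0.119]
tcp_rot: [0.302, 0.953, -0.0, 0.001]
contact_force: [0.6, -0.3, -1.4]
opening: 0.11
finger_force: 49.6
time: 28.95
eef_pos: [0.5699, 0.2034, 0.1174]
tcp_rot: [0.302, 0.953, -0.0, 0.001]
contact_force: [-0.6, -1.1, -2.7]
opening: 0.112
finger_force: 49.5
time: 29.32
eef_pos: [0.5701, 0.2034, 0.1168]
tcp_rot: [0.302, 0.953, -0.0, 0.001]
contact_force: [-0.9, 0.9, 1.3]
opening: 0.108
finger_force: 50.0
```

```bash
python3 -m handwheel '[[0,0,0.002,0,0,0,-1],[0,0,0.003,0,0,0,-1],[0,0,0.003,0,0,0,-1]]';  python3 -m handwheel '[[0,0,0.002,0,0,0,-1],[0,0,0.003,0,0,0,-1],[0,0,0.003,0,0,0,-1]]'
```

```text
time: 29.7
eef_pos: [0.5703, 0.2035, 0.1167]
tcp_rot: [0.302, 0.953, -0.0, 0.001]
contact_force: [-3.5, 0.1, 6.8]
opening: 0.11
finger_force: 50.9
time: 30.08
eef_pos: [0.5705, 0.2036, 0.1167]
tcp_rot: [0.302, 0.953, -0.0, 0.001]
contact_force: [-4.6, -1.0, 10.1]
opening: 0.107
finger_force: 51.4
```

Seated. Release and lift straight off.

```bash
python3 -m handwheel '[[0,0,-0.005,0,0,0,-1],[0,0,-0.005,0,0,0,-0.75],[0,0,-0.005,0,0,0,-0.65],[0,0,-0.005,0,0,0,-0.55],[0,0,-0.005,0,0,0,-0.48],[0,0,-0.005,0,0,0,-0.48],[0,0,-0.04,0,0,0,-0.48],[0,0,-0.1,0,0,0,-0.48],[0,0,-0.2,0,0,0,-0.48],[0,0,-0.32,0,0,0,-0.4],[0,0,-0.45,0,0,0,-0.2],[0,0,-0.45,0,0,0,-0.2]]'
python3 -m handwheel '[[0,-0.1,-0.05,0,0,0,-0.2],[0,-0.2,-0.1,0,0,0,-0.2],[0,-0.3,-0.1,0,0,0,-0.2],[0,-0.3,-0.1,0,0,0,-0.2]]'
python3 - <<'E' 2>/dev/null
from m import *
import h
t=grab("top",4);s=grab("side",4); np.save("t4.npy",t);np.save("s4.npy",s)
def W(x,y,z): return [*(RK+x*ax+y*ay),z]
def onx(n,uv,xr):
    K,R,tt=cam(n); d=R.T@np.linalg.inv(K)@[uv[0],uv[1],1]; c=-R.T@tt; N=np.array([*ax,0]); k=(N@np.array([*RK,0])+xr-N@c)/(N@d); return rel(c+k*d)
# back-top edges predicted for upright seating; '-' = strip bright outside/dark face inside reversed
for nm,xc,hw,zt in(("new low",-.0385,.075,.135),("new tall",.0815,.05,.19),("racked low",-.08,.075,.135),("racked tall",.0395,.05,.19)):
    x=xc-.005; dy=-.006 if nm=="racked tall" else 0
    C=np.array([W(x,y+dy,z) for y,z in((hw,zt-.03),(hw,zt),(-hw,zt),(-hw,zt-.03))])
    print(nm)
    for n,g in(("side",s.mean(2)),("top",t.mean(2))):
        A,B=corners(g,proj(n,C),1,np.zeros(2),'ggg',3); print(n,"on x-plane",onx(n,A,x),onx(n,B,x),"on z-plane",rel(onz(n,A,zt)),rel(onz(n,B,zt)))
# bystanders unchanged?
t0=np.load("top0.npy"); d=np.abs(t-t0).max(2)
for nm,(x0,x1,y0,y1) in(("box",(228,282,140,198)),("cap",(240,262,224,246))):
    B=lambda im:(im[y0:y1,x0:x1,0]-im[y0:y1,x0:x1,2]>40)
    c=lambda m:np.argwhere(m).mean(0)[::-1]+[x0,y0]
    print(nm,c(B(t0)).round(2),c(B(t)).round(2))
go()
E
```

```text
time: 31.58
eef_pos: [0.5722, 0.2042, 0.302]
tcp_rot: [0.302, 0.953, 0.003, 0.007]
contact_force: [0.0, -0.5, -0.6]
opening: 0.402
finger_force: 0.0
time: 32.08
eef_pos: [0.4993, 0.1043, 0.334]
tcp_rot: [0.304, 0.953, -0.0, 0.001]
contact_force: [0.2, -1.0, 0.1]
opening: 0.4
finger_force: 0.0
new low
  res [(0.07, 34), (0.32, 30), (0.09, 40)]
side on x-plane [-43.5  76.7 131.7] [-43.5 -79.3 143.8] on z-plane [-48.2  74.8 135. ] [-30.6 -76.3 135. ]
  res [(0.08, 40), (0.58, 36), (0.05, 40)]
top on x-plane [-43.5  75.4 133.1] [-43.5 -79.6 131. ] on z-plane [-44.1  75.3 135. ] [-44.8 -79.3 135. ]
new tall
  res [(0.13, 26), (0.12, 40), (0.1, 40)]
side on x-plane [ 76.5  50.7 188.8] [ 76.5 -51.8 189.6] on z-plane [ 74.4  50.  190. ] [ 75.7 -51.9 190. ]
  res [(0.07, 40), (0.56, 40), (0.1, 40)]
top on x-plane [ 76.5  50.2 192.3] [ 76.5 -49.1 193.8] on z-plane [ 77.5  50.3 190. ] [ 78.2 -49.3 190. ]
racked low
  res [(0.07, 40), (0.11, 37), (0.19, 27)]
side on x-plane [-85.   75.1 135.7] [-85.  -78.9 135.8] on z-plane [-84.   75.5 135. ] [-83.9 -78.7 135. ]
  res [(0.08, 36), (0.53, 32), (0.1, 40)]
top on x-plane [-85.   74.2 134.4] [-85.  -72.6 145.4] on z-plane [-85.2  74.2 135. ] [-81.9 -73.4 135. ]
racked tall
  res [(0.11, 31), (0.08, 29), (0.09, 40)]
side on x-plane [ 34.5  42.8 190.5] [ 34.5 -60.8 190.6] on z-plane [ 35.4  43.1 190. ] [ 35.5 -60.6 190. ]
  res [(0.29, 30), (0.45, 31), (0.11, 40)]
top on x-plane [ 34.5  53.4 195.1] [ 34.5 -55.  196.1] on z-plane [ 36.6  53.6 190. ] [ 37.  -55.4 190. ]
box [253.95 167.73] [253.99 167.91]
cap [249.24 234.83] [249.23 234.8 ]
t 32.48 p [0.5007 0.1061 0.3336] q [ 0.01 -0.13  1.87 -0.    1.4  -0.95] F [0.5 0.2 0.3] op 0.401 ff 0.0
```

The edges, top heights and centring match seated carriers in both views, and neither the bottle nor the box has moved. Handing in.

```bash
python3 -c "
from plant import ctrl
print(ctrl.sign_off())"
```

```text
the job is handed in; nothing more can be done
None
```

I handed the job in at about 32 s: the tall carrier is seated upright in slot 5 and the low one in slot 2, both about centred with slides facing the rack's +x; bottle and box unmoved, the racked carriers untouched as far as I could measure.

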